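Lay the propped honey display flat and lock it

TASK

The honey display board is propped up by a wooden wedge. Hook the wedge by its pull batten and work it backward, towards you, all the way out from under the board in small gentle tugs, so that the board comes down flat on its stand without dropping and with every jar still standing; leave the wedge lying on the counter in front. Then push the steel swing bar round across the front of the board, over its catch plate, as far as it goes, to lock the board down.

Things in the scene. Friction and masses are not known exactly. Their poses are not given: they have to be found in the camera images.
- stand: Fixed dark steel undercarriage of the display, 186 x 292 mm, 11 mm high, open at the front between its two runners. Origin: centre of its underside, on the counter; x points away from the robot, y left, z up. At its right front corner a block 60 x 60 x 31 mm high (centre x -116, y -175 mm) carries the swing bar's upright pivot at its centre.
- board (a joint): Hinge angle (rad) of the heavy pale wooden display board, about 3.2 kg, 180 deep x 300 wide x 18 mm thick: 0 = flat (top 30 mm above the counter), about 0.14 = propped, as at the start, front edge 24 mm higher. Hinged on the far side along y at x +85, z 16 mm in the stand's frame; free to fall, only the wedge holds it.
- board_edge (a point): Middle of the board's lower front edge, which rests on the wedge; with the board flat it is at x -90, z 12 mm in the stand's frame.
- gallery (a point): Middle of the top of the steel gallery rail fixed to the board along its whole front edge: posts and two bars 10 mm thick, 77 mm high over the board's top, whose front face stands 11 mm before the board's front edge. It rises and tilts with the board.
- catch (a point): Middle of the top of the steel catch plate, which sticks out 43 mm forward from the board's right front corner (44 mm wide, 6 mm thick, top 29 mm above the counter when the board is flat) and has a small stop pin at its rear. The locked bar lies over it.
- wedge: Loose wooden wedge, 130 long x 100 wide mm, 0.25 kg, its thin end under the board's front edge. Origin: centre of its underside; x from heel to thin end, z up. The top rises from 7 mm at the thin end (x +65) to 44 mm at x -28, then is level to the heel (x -65). A pull batten 18 thick x 96 wide x 12 high stands across it, flush with the heel. Dragging it out takes about 5 to 25 N.
- batten (a point): Middle of the batten's upper rear edge, the one that looks to the board: wedge frame x -47, y 0, z 56 mm. The upright face below it, 12 mm high, is the one to pull on. At the start only 39 mm of bare wedge top lie between it and the board's edge, and the gallery rail overhangs them: lean the tool back towards the robot by 0.2 to 0.35 rad to keep its body off the rail.
- wedge_tip (a point): Middle of the lower edge of the wedge's thin end, in the wedge's frame x +65, y 0, z 0 mm.
- swing_bar (a joint): Angle (rad) of the steel swing bar about its upright pivot: 0 = across the front of the board over the catch plate, at its stop (locked); grows as the free end swings towards the robot, to 1.6; starts at 0.9 to 1.35. Stays where it is left; about 1.5 N near its end moves it. 22 mm wide, 12 mm thick, underside 34 mm above the counter, 125 mm from pivot to its round end.
- bar_end (a point): Point on the swing bar's middle line, at mid thickness (40 mm above the counter), 110 mm from the pivot and 15 mm from its free end.
- honey_0: Glass honey jar standing on the left part of the board, about 52 mm across and 74 mm tall with a screw cap; loose. Origin: centre of its underside; z along its axis, up when it stands.
- honey_1: Glass honey jar standing on the middle of the board, about 52 mm across and 74 mm tall with a screw cap; loose. Origin: centre of its underside; z along its axis, up when it stands.
- honey_2: Glass honey jar standing on the right part of the board, about 52 mm across and 74 mm tall with a screw cap; loose. Origin: centre of its underside; z along its axis, up when it stands.

How it is judged:
On the way, in this order (a step that is already met when the one before it is completed fails the run):
1. the wedge is out from under the board and the board lies flat (x of wedge_tip in the frame of stand below -0.093 m and value of joint board below 0.02 rad), for 0.2 s.
2. the swing bar is across the board's catch plate (all of step 1 and value of joint swing_bar below 0.08 rad), for 0.2 s.
At the end, for the whole second after the job is handed in: The board lies flat (hinge below 0.02 rad), the wedge is wholly in front of the board's front edge (by 3 mm or more) and lies at rest on the counter, the swing bar is within 0.08 rad of its locked stop, and all three jars stand upright on the board (all of step 2 and height (world z) of wedge below 0.01 m and angle between wedge's own z axis and vertical below 0.08 rad and linear speed of wedge below 0.02 m/s and angle between each of honey_0, honey_1, honey_2's own z axis and vertical below 0.15 rad and height (world z) of each of honey_0, honey_1, honey_2 above 0.02 m); the robot touches nothing.
It fails at once if the board drops: its front edge comes down faster than about 0.06 m/s (velocity of joint board below -0.35 rad/s).
It fails at once if a jar on the board tips over (angle between any of honey_0, honey_1, honey_2's own z axis and vertical above 0.6 rad).
It fails at once if the robot strikes or forces the wedge (more than 45 N) (contact force between the arm and wedge above 45 N).
It also fails if it takes over 58 s, if anything falls off the work surface, if the arm or the gripper's body presses on something with over 40 N, if the wrist force passes 120 N, or if a joint passes its speed limit or range.

ROBOT

A 6-joint arm with a two-finger parallel gripper is mounted at the origin on a cart in front of the work surface, level with it; the furniture and walls round the work are solid. World frame = base frame: x ahead of the robot, y to its left, z up, the work surface at z = 0. Lengths are in m, angles in rad, forces in N, time in s.
With the tool pointing down it reaches from about 0.35 to 0.975 m from the base axis. Payload 4.9 kg.
Tool frame: the origin (TCP) lies at the very end of the fingers, on their centre line; the grasp point (between the pads) lies 19 mm behind it; z points along the fingers, y is the line along which they close (so a half turn about z gives the same grasp; the last joint's range is limited). The gripper opens to 85 mm and grips with 20 to 120 N. Pads are 22 mm wide; open, the fingers measure 114 mm over their backs; the gripper's body (76 mm by 85 mm) begins 54 mm behind the grasp point. The pads swing forward as they close: fully open they stand 13 mm farther back than shut.
Start: joints at [1.091, 0.053, 1.613, -0, 1.476, -0.119], TCP at [0.221, 0.585, 0.231] pointing down, gripper open.
Joint ranges: [-3.01, 3.01], [-1.01, 2.22], [0.06, 2.58], [-1.02, 4.17], [0.09, 2.62], [-3.14, 3.14]. Speed limits (rad/s): [2.57, 2.57, 3.14, 3.14, 3.14, 3.14].

INTERFACE

Orientations are given as a unit quaternion [w, x, y, z].
In Python, from plant import state, optics, ticket, nets gives the robot as it stands. The module is installed in compiled form; this text tells all that it offers.
- The arm moves only by the shell command python3 -m inch 'ROWS' [OPENING]. ROWS is JSON, a list of rows, each an object of numbers: "dx", "dy", "dz": the shift along the tool's x, y, z as a fraction of full scale; "rx", "ry", "rz": the turn, a rotation vector about the tool's x, y, z as a fraction of full scale. In form: [{"dx": .., "dy": .., "dz": .., "rx": .., "ry": .., "rz": ..}, ...]. A call has 1 to 5 rows; each row is the pose to reach, as a shift and turn from the pose commanded when the call began, along the tool's axes at that moment; what a row does not reach only later rows make up. Full scale, the value 1, is 0.8 m for a shift and 1.5 rad for a turn. A row lasts 1/10 s, in which the tool goes at most 50 mm and 8.59 degrees, less where a joint would pass 70% of its speed; a pose out of reach is approached as far as the arm can. A call with a number of a shift or a turn outside -1 to 1 is refused whole. A call with a gripper value outside its range is refused whole. OPENING is the opening, from -1 (shut) to 1 (fully open), set as the call begins (- or left out, the last holds). The fingers move at their own pace and stop on an object; the grip force is fixed at half the most. Time passes only in rows, so rows that repeat a pose let the fingers close. It gives the time, the measured TCP pose, the force, the opening and the grip force at its end, in the units of the state.
- state(): the state, without advancing time (a new reading comes with each control period).
- optics.grab_frame(name): name is "scene" or "top" or "wrist"; returns the picture (480x640x3 uint8, red, green, blue); there is no depth.
- optics.camera_info(name): a dict with "fx", "fy", "cx", "cy" (pixels), "k1" (the pictures are not rectified: a ray, as slopes to the right and down, at radius r is drawn at 1 + k1 r^2 times it, then the intrinsics apply), "R" (3x3) and "t" (3): a world point X has camera coordinates R X + t. Camera axes: x right, y down, z forward; pixel columns grow to the right and rows downward; lengths in m; the calibration is good to about 2 mm. A picture is of the moment at which its call begins: read the wrist's pose just before it. camera_info takes no time and is no camera call; for the wrist camera it gives the pose at the moment of the call.
- ticket.job_done(): hands the job in; it is judged then, once.
Trained networks look in the newest picture that a camera, given by its name, has taken for a name from the list of things; names that differ only in an ending like _2 or _b are one class to them, and where a whole thing is asked for, a point or a joint stands for the part that bears it (a point fixed in the world has none). Each returns a list of dicts, best first, with "confidence" (0 to 1); they miss things now and then, are a little off and sometimes report something else, mostly with a low value. They report only what shows in the picture. A call takes as long as a camera call.
- nets.boxes_of(camera, name): "bbox" ([centre column, centre row, width, height] in pixels, round what is visible of it).
- nets.outline_of(camera, name): "pixels" (480x640 bool, what is visible of it) and "bbox" ([centre column, centre row, width, height] in pixels, round what is visible of it).
The state is a dict: "time": time; "joint_pos": joint angles; "joint_vel": joint speeds; "joint_efforts": joint torques, N m; "tool_pos": TCP position; "tool_rot": TCP orientation; "contact_force": force on the tool from outside, world axes, zero at the start; "ft_torque": the same for the moment, N m; "gripper_width": opening from 0.0 (shut) to 1.0 (fully open); "grasp_force": force on a finger pad.
Only numpy, scipy, OpenCV 4.12 (cv2) and the standard library are available. Lean on these libraries where they do the work, as an engineer would, in place of code of your own. Each camera call takes 0.05 s, during which the arm holds its last target. There are 200 camera calls.

## Working session

There is one attempt and no reset: what is moved stays moved. The work goes in short steps, Python scripts to look and compute and a shell command to move; the robot and the scene stay as the last step left them, time stands still between calls to the robot, and variables do not carry over. Pictures are saved under pics/ and viewed, at most 13 in all, crops included, and the job is handed in when it is done.

```bash
mkdir -p pics; ls; python3 - <<'E'
from plant import state, optics, nets
import cv2,numpy as np
s=state();print(s['time'],s['tool_pos'],s['tool_rot'],s['gripper_width'])
for c in ['scene','top']:
    im=optics.grab_frame(c); cv2.imwrite(f'pics/{c}0.png',im[:,:,::-1])
    i=optics.camera_info(c); print(c,i['fx'],i['cx'],i['cy'],i['k1'],-np.array(i['R']).T@np.array(i['t']))
    for n in ['wedge','board','swing_bar','stand']:
        r=nets.boxes_of(c,n); print(n,[(np.round(x['bbox'],0).tolist(),round(x['confidence'],2)) for x in r[:2]])
E
```

```text
pics
0.0 [0.220351   0.58419231 0.23003027] [-3.02690663e-04  1.79408510e-01  9.83774092e-01 -1.01527982e-03] 1.0032757129790524
scene 474.97454713351715 312.4105835020697 240.08070400020966 -0.08855250218614574 [ 0.07239975 -0.51676322  0.57351809]
wedge [([255.0, 291.0, 76.0, 53.0], 0.73), ([304.0, 285.0, 181.0, 160.0], 0.49)]
board [([302.0, 259.0, 182.0, 106.0], 0.9), ([306.0, 334.0, 99.0, 33.0], 0.19)]
swing_bar [([305.0, 335.0, 101.0, 36.0], 0.69)]
stand [([305.0, 285.0, 177.0, 157.0], 0.82), ([346.0, 251.0, 31.0, 43.0], 0.19)]
top 449.98526376989304 322.175371098132 239.90572233033686 -0.07694305100150951 [ 0.53360359 -0.05327107  0.92919866]
wedge [([271.0, 205.0, 32.0, 34.0], 0.65), ([304.0, 284.0, 53.0, 32.0], 0.57)]
board [([311.0, 236.0, 157.0, 119.0], 0.55)]
swing_bar [([387.0, 310.0, 50.0, 69.0], 0.61)]
stand [([321.0, 260.0, 183.0, 171.0], 0.74)]
```

```bash
python3 - <<'E'
import cv2
a=cv2.imread('pics/scene0.png')[170:400,180:440];b=cv2.imread('pics/top0.png')[150:380,200:460]
cv2.imwrite('pics/a.png',cv2.resize(a,None,fx=3,fy=2.6,interpolation=2)[:600,:])
cv2.imwrite('pics/b.png',cv2.resize(b,None,fx=2.6,fy=2.6,interpolation=2))
cv2.imwrite('pics/a.png',cv2.resize(a,None,fx=2.6,fy=2.6,interpolation=2))
E
```

```text
(no output)
```

View pics/a.png

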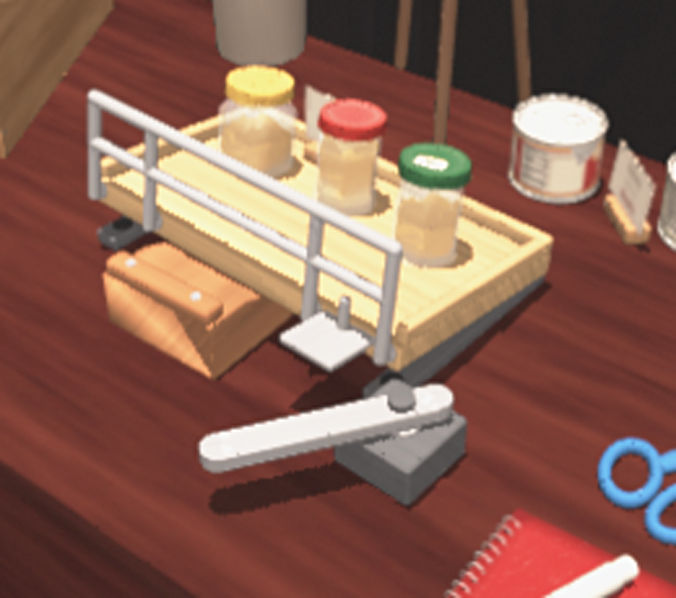

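View pics/b.png

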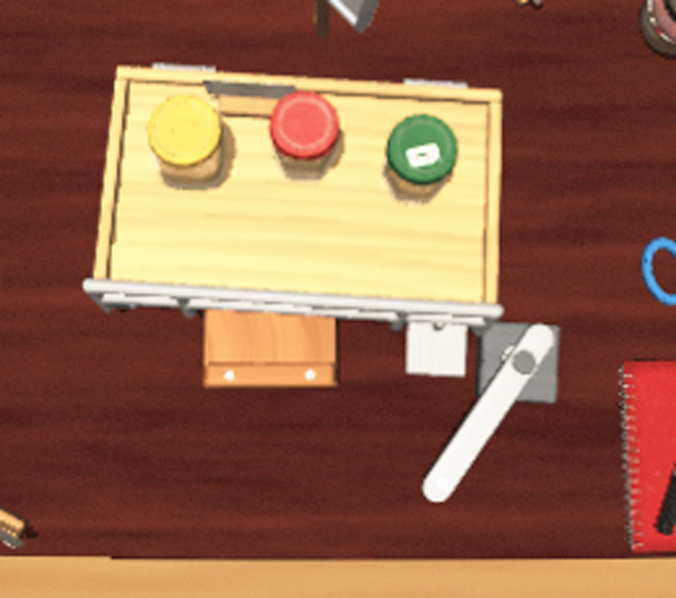

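```bash
cat > h.py <<'E'
import numpy as np,cv2
from plant import optics
def ray(c,u,v,z,info=None):
    i=info or optics.camera_info(c);R=np.array(i['R']);t=np.array(i['t'])
    K=np.array([[i['fx'],0,i['cx']],[0,i['fy'],i['cy']],[0,0,1.]])
    p=cv2.undistortPoints(np.array([[[u,v]]],float),K,np.array([i['k1'],0,0,0.]))[0,0]
    d=R.T@np.array([p[0],p[1],1]);o=-R.T@t
    return o+d*(z-o[2])/d[2]
def proj(c,X,info=None):
    i=info or optics.camera_info(c);x=np.array(i['R'])@np.array(X)+np.array(i['t'])
    a=x[:2]/x[2];a=a*(1+i['k1']*(a@a));return np.array([i['fx']*a[0]+i['cx'],i['fy']*a[1]+i['cy']])
E
python3 - <<'E'
from h import *
T=dict(bl=(204,362,.056),br=(336,363,.056),hl=(204,387,.056),hr=(337,386,.056),pivot=(524,361,.05),barend=(436,490,.046),barfar=(542,335,.046),
blkBR=(556,402,.031),blkFR=(559,324,.031),blkBL=(478,396,.031),galL=(86,288,.131),galR=(502,312,.131),hingL=(118,68,.032),hingR=(501,92,.032),catchL=(406,376,.05),catchR=(466,376,.05))
for k,(u,v,z) in T.items(): print('top',k,ray('top',200+u/2.6,150+v/2.6,z).round(4))
S=dict(bl=(122,254,.056),br=(222,308,.056),hl=(106,268,.056),hr=(212,320,.056),barend=(212,447,.046),pivot=(401,395,.05),galL=(93,92,.131),galR=(397,250,.131))
for k,(u,v,z) in S.items(): print('scene',k,ray('scene',180+u/2.6,170+v/2.6,z).round(4))
E
```

```text
top bl [0.5237 0.0266 0.056 ]
top br [ 0.5236 -0.0715  0.056 ]
top hl [0.5053 0.0263 0.056 ]
top hr [ 0.5067 -0.0723  0.056 ]
top pivot [ 0.5257 -0.2127  0.05  ]
top barend [ 0.4294 -0.1468  0.046 ]
top barfar [ 0.5452 -0.2273  0.046 ]
top blkBR [ 0.4943 -0.2405  0.031 ]
top blkFR [ 0.5539 -0.2435  0.031 ]
top blkBL [ 0.4987 -0.1806  0.031 ]
top galL [0.5743 0.1013 0.131 ]
top galR [ 0.5597 -0.1832  0.131 ]
top hingL [0.752  0.0999 0.032 ]
top hingR [ 0.7348 -0.2003  0.032 ]
top catchL [ 0.5142 -0.124   0.05  ]
top catchR [ 0.5143 -0.169   0.05  ]
scene bl [0.5157 0.0208 0.056 ]
scene br [ 0.515  -0.0734  0.056 ]
scene hl [0.4979 0.018  0.056 ]
scene hr [ 0.5021 -0.0764  0.056 ]
scene barend [ 0.4263 -0.1453  0.046 ]
scene pivot [ 0.5254 -0.2096  0.05  ]
scene galL [0.5736 0.1004 0.131 ]
scene galR [ 0.554  -0.1838  0.131 ]
```

```bash
cat >> h.py <<'E'
from plant import state
from scipy.spatial.transform import Rotation as Ro
def cur():
    s=state();q=s['tool_rot'];return np.array(s['tool_pos']),Ro.from_quat([q[1],q[2],q[3],q[0]])
def goal(x,y,z,lean=.33,yaw=0.):
    # tool z=(sin,0,-cos), y=(0,1,0), turned by yaw about world z
    R=np.array([[-np.cos(lean),0,np.sin(lean)],[0,1,0],[-np.sin(lean),0,-np.cos(lean)]])
    R=Ro.from_euler('z',yaw)*Ro.from_matrix(R)
    p,r=cur();d=r.inv().apply(np.array([x,y,z])-p)/.8;w=(r.inv()*R).as_rotvec()/1.5
    print('at',p.round(4),'row:',dict(zip(['dx','dy','dz','rx','ry','rz'],np.r_[d,w].round(4).tolist())))
E
python3 -c "
from h import *
goal(.44,-.024,.24)"
```

```text
at [0.2206 0.5847 0.2313] row: {'dx': -0.5252, 'dy': -0.6151, 'dz': -0.0109, 'rx': -0.0397, 'ry': -0.2176, 'rz': -0.2383}
```

```bash
R='{"dx":-0.5252,"dy":-0.6151,"dz":-0.0109,"rx":-0.0397,"ry":-0.2176,"rz":-0.2383}'; python3 -m inch '[{"dx":-0.525,"dy":-0.615,"dz":-0.011,"rx":-0.04,"ry":-0.218,"rz":-0.238},{"dx":-0.525,"dy":-0.615,"dz":-0.011,"rx":-0.04,"ry":-0.218,"rz":-0.238},{"dx":-0.525,"dy":-0.615,"dz":-0.011,"rx":-0.04,"ry":-0.218,"rz":-0.238},{"dx":-0.525,"dy":-0.615,"dz":-0.011,"rx":-0.04,"ry":-0.218,"rz":-0.238},{"dx":-0.525,"dy":-0.615,"dz":-0.011,"rx":-0.04,"ry":-0.218,"rz":-0.238}]' -1; python3 -c "
from h import *
goal(.44,-.024,.24)"
```

```text
time: 1.0
tool_pos: [0.3046, 0.3481, 0.2342]
tool_rot: [0.165, -0.001, 0.986, 0.0]
contact_force: [1.5, 0.4, 0.1]
gripper_width: 0.142
grasp_force: 0.0
at [0.3046 0.3481 0.2342] row: {'dx': -0.1612, 'dy': -0.4656, 'dz': 0.0478, 'rx': 0.0006, 'ry': 0.0008, 'rz': 0.0018}
```

```bash
python3 -m inch '[{"dx":-0.16,"dy":-0.465,"dz":0.048},{"dx":-0.16,"dy":-0.465,"dz":0.048},{"dx":-0.16,"dy":-0.465,"dz":0.048},{"dx":-0.16,"dy":-0.465,"dz":0.048},{"dx":-0.16,"dy":-0.465,"dz":0.048}]' >/dev/null; python3 -c "
from h import *
goal(.44,-.024,.24)"
```

```text
at [0.3046 0.3481 0.2342] row: {'dx': -0.1612, 'dy': -0.4656, 'dz': 0.0478, 'rx': 0.0006, 'ry': 0.0008, 'rz': 0.0018}validation failed for argument at $[0]...
```

```bash
python3 -m inch '[{"dx":-0.16,"dy":-0.465,"dz":0.048,"rx":0,"ry":0,"rz":0},{"dx":-0.16,"dy":-0.465,"dz":0.048,"rx":0,"ry":0,"rz":0},{"dx":-0.16,"dy":-0.465,"dz":0.048,"rx":0,"ry":0,"rz":0},{"dx":-0.16,"dy":-0.465,"dz":0.048,"rx":0,"ry":0,"rz":0},{"dx":-0.16,"dy":-0.465,"dz":0.048,"rx":0,"ry":0,"rz":0}]' >/dev/null; python3 -c "
from h import *
goal(.44,-.024,.24)"
```

```text
at [0.3899 0.1126 0.2386] row: {'dx': -0.0597, 'dy': -0.1708, 'dz': 0.0187, 'rx': 0.0006, 'ry': 0.0022, 'rz': 0.0002}
```

```bash
python3 -m inch '[{"dx":-0.06,"dy":-0.17,"dz":0.019,"rx":0,"ry":0,"rz":0},{"dx":-0.06,"dy":-0.17,"dz":0.019,"rx":0,"ry":0,"rz":0},{"dx":-0.06,"dy":-0.17,"dz":0.019,"rx":0,"ry":0,"rz":0},{"dx":-0.06,"dy":-0.17,"dz":0.019,"rx":0,"ry":0,"rz":0}]'; python3 - <<'E'
from h import *
from plant import nets
i=optics.camera_info('wrist');im=optics.grab_frame('wrist');cv2.imwrite('pics/w1.png',im[:,:,::-1])
print(-np.array(i['R']).T@np.array(i['t']))
for y in (.026,-.024,-.074): print(proj('wrist',(.521,y,.056),i).round(0))
goal(.482,-.024,.22)
E
```

```text
time: 1.9
tool_pos: [0.4406, -0.0271, 0.2393]
tool_rot: [0.165, 0.005, 0.986, -0.001]
contact_force: [-0.3, 1.0, 0.8]
gripper_width: 0.0
grasp_force: 0.0
[ 0.33202372 -0.02587743  0.35228791]
[379. 233.]
[329. 233.]
[280. 234.]
at [ 0.4401 -0.0246  0.2391] row: {'dx': -0.0418, 'dy': 0.0011, 'dz': 0.0396, 'rx': -0.0011, 'ry': -0.0, 'rz': -0.0046}
```

View pics/w1.png

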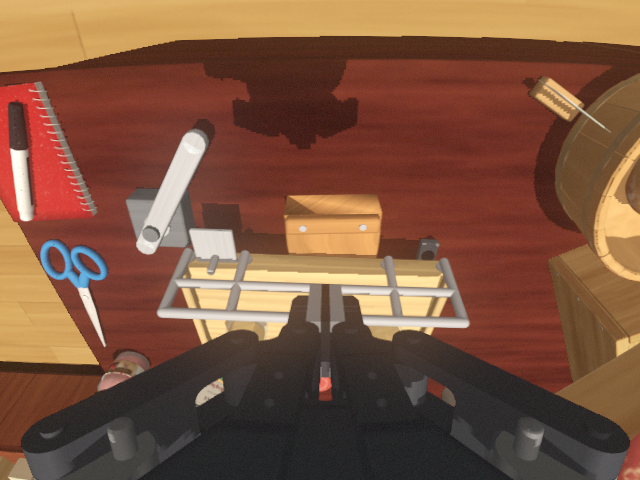

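```bash
python3 - <<'E'
import cv2
a=cv2.imread('pics/w1.png')[185:285,260:400]
cv2.imwrite('pics/w1c.png',cv2.resize(a,None,fx=5,fy=5,interpolation=2))
E
```

```text
(no output)
```

View pics/w1c.png

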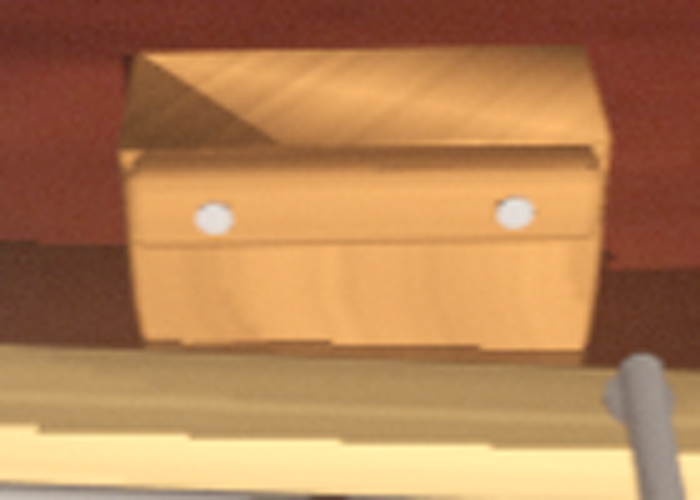

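```bash
python3 - <<'E'
from h import *
for c,r,z in ((288,233.8,.056),(379,232.8,.056),(288,253.8,.036),(376,256.6,.036)): print(ray('wrist',c,r,z).round(4))
goal(.540-.342*.10,-.020,.050+.94*.10)
E
```

```text
[ 0.5205 -0.0626  0.056 ]
[0.52  0.029 0.056]
[ 0.5598 -0.067   0.036 ]
[0.5644 0.0317 0.036 ]
at [ 0.4401 -0.0246  0.2391] row: {'dx': -0.0392, 'dy': 0.0062, 'dz': 0.1391, 'rx': -0.0011, 'ry': -0.0, 'rz': -0.0046}
```

```bash
python3 -m inch '[{"dx":-0.039,"dy":0.006,"dz":0.05,"rx":0,"ry":0,"rz":0},{"dx":-0.039,"dy":0.006,"dz":0.1,"rx":0,"ry":0,"rz":0},{"dx":-0.039,"dy":0.006,"dz":0.139,"rx":0,"ry":0,"rz":0},{"dx":-0.039,"dy":0.006,"dz":0.139,"rx":0,"ry":0,"rz":0}]'; python3 - <<'E'
from h import *
goal(.540,-.020,.050)
i=optics.camera_info('wrist');im=optics.grab_frame('wrist');cv2.imwrite('pics/w2.png',im[:,:,::-1])
im=optics.grab_frame('scene');cv2.imwrite('pics/s2.png',im[150:360,200:460,::-1].repeat(3,0).repeat(3,1)[:600,:])
print(proj('wrist',(.5203,-.019,.056),i))
E
```

```text
time: 2.35
tool_pos: [0.5025, -0.0145, 0.1383]
tool_rot: [0.159, -0.001, 0.987, 0.002]
contact_force: [0.2, 0.8, -0.7]
gripper_width: -0.001
grasp_force: 0.0
at [ 0.5025 -0.0145  0.1383] row: {'dx': -0.0097, 'dy': -0.0073, 'dz': 0.1194, 'rx': 0.0024, 'ry': -0.0064, 'rz': 0.001}
[318.16001008 236.76089762]
```

View pics/w2.png

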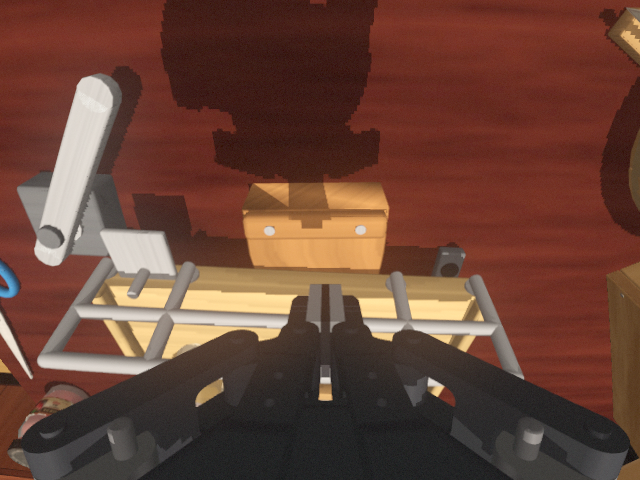

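```bash
python3 -m inch '[{"dx":-0.009,"dy":-0.007,"dz":0.02,"rx":0,"ry":0,"rz":0},{"dx":-0.009,"dy":-0.007,"dz":0.045,"rx":0,"ry":0,"rz":0},{"dx":-0.009,"dy":-0.007,"dz":0.075,"rx":0,"ry":0,"rz":0},{"dx":-0.009,"dy":-0.007,"dz":0.09,"rx":0,"ry":0,"rz":0},{"dx":-0.009,"dy":-0.007,"dz":0.09,"rx":0,"ry":0,"rz":0}]'; python3 -c "
from h import *
goal(.540,-.020,.050)
i=optics.camera_info('wrist');im=optics.grab_frame('wrist');cv2.imwrite('pics/w3.png',im[:,:,::-1])
im=optics.grab_frame('scene');cv2.imwrite('pics/s3.png',cv2.resize(im[180:360,200:440,::-1],None,fx=3,fy=3))
"
```

```text
time: 2.95
tool_pos: [0.5356, -0.0221, 0.0783]
tool_rot: [0.164, -0.0, 0.986, 0.0]
contact_force: [-0.1, -0.5, -0.8]
gripper_width: -0.0
grasp_force: 0.0
at [ 0.5356 -0.0221  0.0783] row: {'dx': 0.0063, 'dy': 0.0026, 'dz': 0.0352, 'rx': 0.0005, 'ry': -0.0001, 'rz': 0.0}
```

View pics/s3.png

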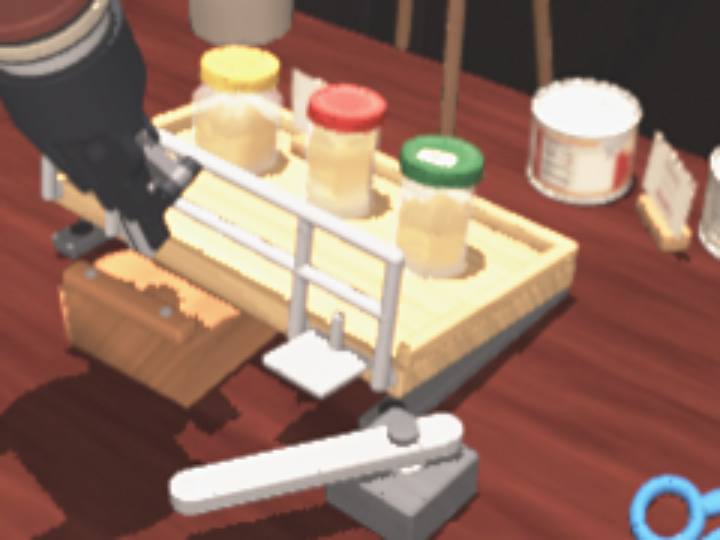

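```bash
python3 -m inch '[{"dx":0.005,"dy":0.003,"dz":0.015,"rx":0,"ry":0,"rz":0},{"dx":0.005,"dy":0.003,"dz":0.027,"rx":0,"ry":0,"rz":0},{"dx":0.005,"dy":0.003,"dz":0.035,"rx":0,"ry":0,"rz":0},{"dx":0.005,"dy":0.003,"dz":0.035,"rx":0,"ry":0,"rz":0}]'; python3 -c "
from h import *
goal(.530,-.020,.050)"
```

```text
time: 3.45
tool_pos: [0.5403, -0.0199, 0.0489]
tool_rot: [0.163, 0.0, 0.987, 0.0]
contact_force: [-0.6, 0.0, 0.3]
gripper_width: 0.002
grasp_force: 0.0
at [ 0.5403 -0.0199  0.0489] row: {'dx': 0.0117, 'dy': -0.0001, 'dz': -0.0055, 'rx': 0.0005, 'ry': -0.0013, 'rz': -0.0004}
```

```bash
python3 -m inch '[{"dx":0.0024,"dy":0,"dz":-0.0008,"rx":0,"ry":0,"rz":0},{"dx":0.0047,"dy":0,"dz":-0.0016,"rx":0,"ry":0,"rz":0},{"dx":0.0071,"dy":0,"dz":-0.0024,"rx":0,"ry":0,"rz":0},{"dx":0.0095,"dy":0,"dz":-0.0032,"rx":0,"ry":0,"rz":0},{"dx":0.0118,"dy":0,"dz":-0.004,"rx":0,"ry":0,"rz":0}]'
```

```text
time: 3.95
tool_pos: [0.5334, -0.0206, 0.0525]
tool_rot: [0.168, 0.0, 0.986, -0.0]
contact_force: [7.8, 0.0, -1.4]
gripper_width: 0.003
grasp_force: 3.1
```

```bash
python3 -m inch '[{"dx":0.0024,"dy":0,"dz":-0.0008,"rx":0,"ry":0,"rz":0},{"dx":0.0047,"dy":0,"dz":-0.0016,"rx":0,"ry":0,"rz":0},{"dx":0.0071,"dy":0,"dz":-0.0024,"rx":0,"ry":0,"rz":0},{"dx":0.0095,"dy":0,"dz":-0.0032,"rx":0,"ry":0,"rz":0},{"dx":0.0118,"dy":0,"dz":-0.004,"rx":0,"ry":0,"rz":0}]'
```

```text
time: 4.45
tool_pos: [0.5243, -0.0211, 0.0532]
tool_rot: [0.169, 0.0, 0.986, -0.001]
contact_force: [8.5, -1.7, -1.5]
gripper_width: -0.003
grasp_force: 3.6
```

```bash
python3 -m inch '[{"dx":0.0027,"dy":0,"dz":0.0004,"rx":0,"ry":0,"rz":0},{"dx":0.0052,"dy":0,"dz":0.0007,"rx":0,"ry":0,"rz":0},{"dx":0.0078,"dy":0,"dz":0.0003,"rx":0,"ry":0,"rz":0},{"dx":0.0105,"dy":0,"dz":0.0,"rx":0,"ry":0,"rz":0},{"dx":0.013,"dy":0,"dz":-0.0005,"rx":0,"ry":0,"rz":0}]'; python3 - <<'E'
from h import *
goal(.5143,-.02,.05)
im=optics.grab_frame('scene');cv2.imwrite('pics/s4.png',cv2.resize(im[180:360,200:440,::-1],None,fx=3,fy=3))
E
```

```text
time: 4.95
tool_pos: [0.5172, -0.0216, 0.0531]
tool_rot: [0.172, 0.001, 0.985, -0.001]
contact_force: [10.7, -0.4, 3.1]
gripper_width: -0.0
grasp_force: 5.7
at [ 0.5172 -0.0216  0.0531] row: {'dx': 0.0047, 'dy': 0.002, 'dz': 0.0024, 'rx': -0.002, 'ry': 0.011, 'rz': -0.0004}
```

View pics/s4.png

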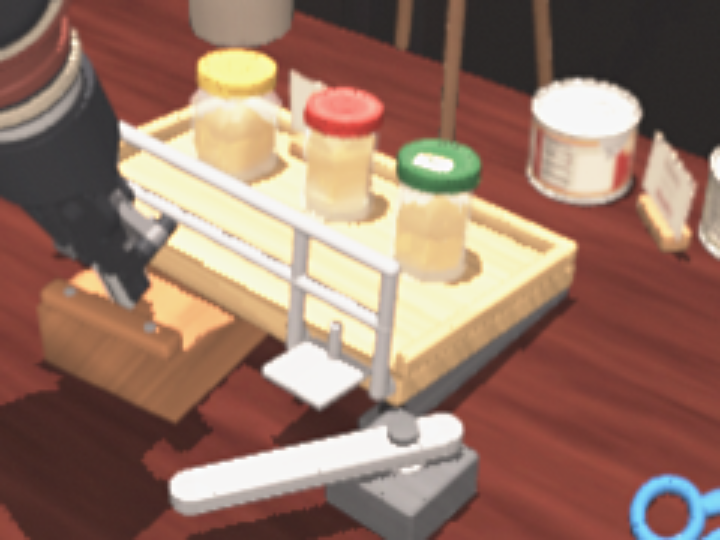

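```bash
python3 -m inch '[{"dx":0.003,"dy":0,"dz":-0.001,"rx":0,"ry":0,"rz":0},{"dx":0.006,"dy":0,"dz":-0.002,"rx":0,"ry":0,"rz":0},{"dx":0.009,"dy":0,"dz":-0.003,"rx":0,"ry":0,"rz":0},{"dx":0.012,"dy":0,"dz":-0.004,"rx":0,"ry":0,"rz":0},{"dx":0.015,"dy":0,"dz":-0.005,"rx":0,"ry":0,"rz":0}]'
```

```text
time: 5.5
tool_pos: [0.5047, -0.0217, 0.0531]
tool_rot: [0.173, 0.001, 0.985, -0.002]
contact_force: [11.9, -0.8, 2.7]
gripper_width: 0.006
grasp_force: 5.8
```

```bash
python3 -m inch '[{"dx":0.003,"dy":0,"dz":-0.001,"rx":0,"ry":0,"rz":0},{"dx":0.006,"dy":0,"dz":-0.002,"rx":0,"ry":0,"rz":0},{"dx":0.009,"dy":0,"dz":-0.003,"rx":0,"ry":0,"rz":0},{"dx":0.012,"dy":0,"dz":-0.004,"rx":0,"ry":0,"rz":0},{"dx":0.015,"dy":0,"dz":-0.005,"rx":0,"ry":0,"rz":0}]'
```

```text
time: 6.0
tool_pos: [0.4921, -0.0217, 0.053]
tool_rot: [0.173, 0.001, 0.985, -0.002]
contact_force: [11.8, -0.8, 2.4]
gripper_width: 0.004
grasp_force: 6.0
```

```bash
python3 -m inch '[{"dx":0.0024,"dy":0,"dz":-0.0008,"rx":0,"ry":0,"rz":0},{"dx":0.0047,"dy":0,"dz":-0.0016,"rx":0,"ry":0,"rz":0},{"dx":0.0071,"dy":0,"dz":-0.0024,"rx":0,"ry":0,"rz":0},{"dx":0.0095,"dy":0,"dz":-0.0032,"rx":0,"ry":0,"rz":0},{"dx":0.0118,"dy":0,"dz":-0.004,"rx":0,"ry":0,"rz":0}]'
```

```text
time: 6.5
tool_pos: [0.4822, -0.0217, 0.0531]
tool_rot: [0.173, 0.001, 0.985, -0.002]
contact_force: [11.9, -0.6, 2.1]
gripper_width: -0.0
grasp_force: 6.0
```

```bash
python3 -m inch '[{"dx":0.0024,"dy":0,"dz":-0.0008,"rx":0,"ry":0,"rz":0},{"dx":0.0047,"dy":0,"dz":-0.0016,"rx":0,"ry":0,"rz":0},{"dx":0.0071,"dy":0,"dz":-0.0024,"rx":0,"ry":0,"rz":0},{"dx":0.0095,"dy":0,"dz":-0.0032,"rx":0,"ry":0,"rz":0},{"dx":0.0118,"dy":0,"dz":-0.004,"rx":0,"ry":0,"rz":0}]'
```

```text
time: 7.0
tool_pos: [0.4722, -0.0217, 0.0531]
tool_rot: [0.173, 0.001, 0.985, -0.002]
contact_force: [12.1, -1.0, 2.0]
gripper_width: 0.002
grasp_force: 6.1
```

```bash
python3 -m inch '[{"dx":0.0024,"dy":0,"dz":-0.0008,"rx":0,"ry":0,"rz":0},{"dx":0.0047,"dy":0,"dz":-0.0016,"rx":0,"ry":0,"rz":0},{"dx":0.0071,"dy":0,"dz":-0.0024,"rx":0,"ry":0,"rz":0},{"dx":0.0095,"dy":0,"dz":-0.0032,"rx":0,"ry":0,"rz":0},{"dx":0.0118,"dy":0,"dz":-0.004,"rx":0,"ry":0,"rz":0}]'
```

```text
time: 7.5
tool_pos: [0.4565, -0.0203, 0.0478]
tool_rot: [0.166, 0.0, 0.986, -0.0]
contact_force: [3.8, -0.4, 3.8]
gripper_width: 0.005
grasp_force: 2.3
```

```bash
python3 -m inch '[{"dx":0.003,"dy":0,"dz":-0.001,"rx":0,"ry":0,"rz":0},{"dx":0.006,"dy":0,"dz":-0.002,"rx":0,"ry":0,"rz":0},{"dx":0.009,"dy":0,"dz":-0.003,"rx":0,"ry":0,"rz":0},{"dx":0.012,"dy":0,"dz":-0.004,"rx":0,"ry":0,"rz":0},{"dx":0.015,"dy":0,"dz":-0.005,"rx":0,"ry":0,"rz":0}]'
```

```text
time: 8.0
tool_pos: [0.4428, -0.02, 0.0465]
tool_rot: [0.164, 0.0, 0.986, 0.0]
contact_force: [2.2, -0.4, 2.4]
gripper_width: -0.0
grasp_force: 2.3
```

```bash
python3 -m inch '[{"dx":0.004,"dy":0,"dz":-0.0014,"rx":0,"ry":0,"rz":0},{"dx":0.008,"dy":0,"dz":-0.0028,"rx":0,"ry":0,"rz":0},{"dx":0.012,"dy":0,"dz":-0.0042,"rx":0,"ry":0,"rz":0},{"dx":0.016,"dy":0,"dz":-0.0056,"rx":0,"ry":0,"rz":0},{"dx":0.02,"dy":0,"dz":-0.007,"rx":0,"ry":0,"rz":0}]'; python3 - <<'E'
from h import *
goal(.435,-.02,.05)
im=optics.grab_frame('scene');cv2.imwrite('pics/s5.png',cv2.resize(im[180:380,180:440,::-1],None,fx=3,fy=3))
E
```

```text
time: 8.5
tool_pos: [0.4257, -0.02, 0.0466]
tool_rot: [0.164, 0.0, 0.986, 0.0]
contact_force: [2.1, -0.6, 2.1]
gripper_width: 0.005
grasp_force: 1.5
at [ 0.4257 -0.02    0.0466] row: {'dx': -0.0124, 'dy': -0.0, 'dz': -0.0003, 'rx': 0.0003, 'ry': -0.0002, 'rz': -0.0004}
```

View pics/s5.png

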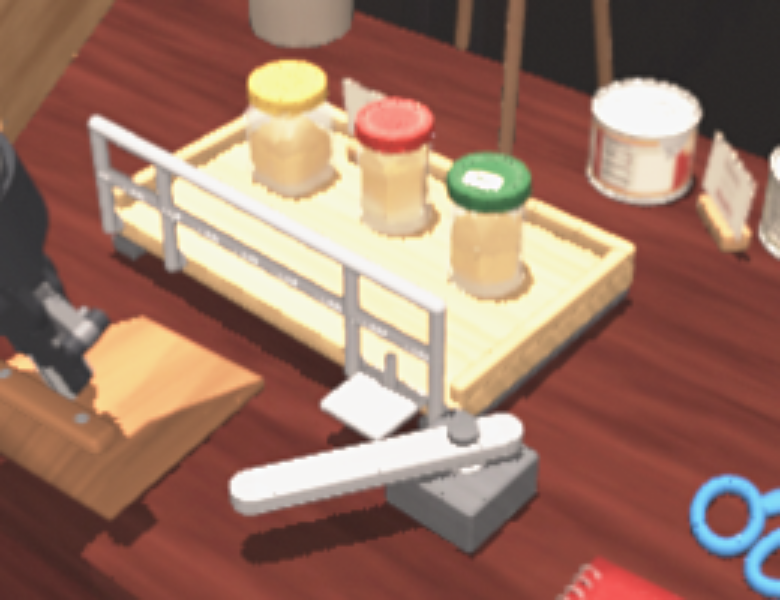

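```bash
python3 -m inch '[{"dx":-0.008,"dy":0,"dz":0.001,"rx":0,"ry":0,"rz":0},{"dx":-0.008,"dy":0,"dz":-0.05,"rx":0,"ry":0,"rz":0},{"dx":-0.008,"dy":0,"dz":-0.12,"rx":0,"ry":0,"rz":0},{"dx":-0.008,"dy":0,"dz":-0.12,"rx":0,"ry":0,"rz":0}]'; python3 -c "
from h import *
goal(.433,-.198,.13,.2)"
```

```text
time: 8.95
tool_pos: [0.4033, -0.0209, 0.1465]
tool_rot: [0.169, 0.0, 0.986, -0.001]
contact_force: [1.0, 0.7, 0.3]
gripper_width: 0.0
grasp_force: 0.0
at [ 0.4033 -0.0209  0.1465] row: {'dx': -0.028, 'dy': -0.2213, 'dz': 0.0324, 'rx': -0.0018, 'ry': 0.0935, 'rz': 0.0002}
```

```bash
python3 -m inch '[{"dx":-0.028,"dy":-0.221,"dz":0.032,"rx":0,"ry":0.0935,"rz":0},{"dx":-0.028,"dy":-0.221,"dz":0.032,"rx":0,"ry":0.0935,"rz":0},{"dx":-0.028,"dy":-0.221,"dz":0.032,"rx":0,"ry":0.0935,"rz":0},{"dx":-0.028,"dy":-0.221,"dz":0.032,"rx":0,"ry":0.0935,"rz":0},{"dx":-0.028,"dy":-0.221,"dz":0.032,"rx":0,"ry":0.0935,"rz":0}]'; python3 - <<'E'
from h import *
goal(.433,-.198,.036,.2)
i=optics.camera_info('wrist');im=optics.grab_frame('wrist');cv2.imwrite('pics/w4.png',im[:,:,::-1])
for r in (.04,.085,.125): print(proj('wrist',(.5255-.83*r,-.211+.56*r,.046),i).round(0))
E
```

```text
time: 9.45
tool_pos: [0.4301, -0.1999, 0.1213]
tool_rot: [0.093, 0.003, 0.996, 0.001]
contact_force: [-0.9, 0.3, 1.0]
gripper_width: -0.001
grasp_force: 0.0
at [ 0.4301 -0.1999  0.1213] row: {'dx': 0.0163, 'dy': 0.0022, 'dz': 0.1054, 'rx': 0.0007, 'ry': -0.0088, 'rz': -0.0036}
[341. 312.]
[380. 266.]
[419. 220.]
```

View pics/w4.png

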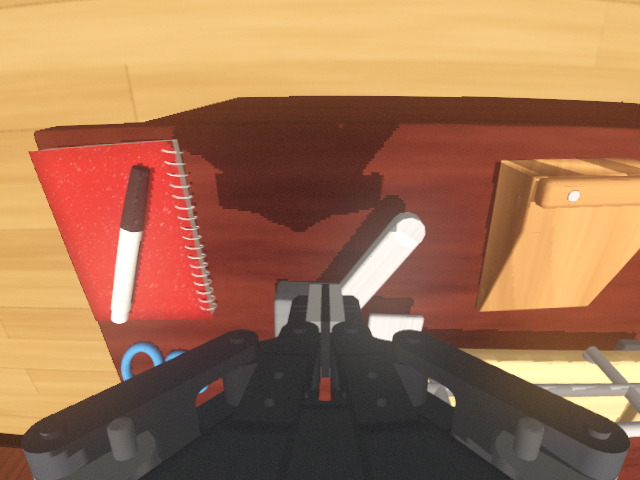

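```bash
python3 -m inch '[{"dx":0.01,"dy":0.002,"dz":0.04,"rx":0,"ry":-0.008,"rz":0},{"dx":0.016,"dy":0.002,"dz":0.08,"rx":0,"ry":-0.008,"rz":0},{"dx":0.016,"dy":0.002,"dz":0.105,"rx":0,"ry":-0.008,"rz":0},{"dx":0.016,"dy":0.002,"dz":0.105,"rx":0,"ry":-0.008,"rz":0}]'; python3 - <<'E'
from h import *
print('wp')
for a in (.9,.7,.5,.3,.15,0,-.08):
    t=a-.055; u=np.array([-np.sin(t),np.cos(t)]);m=np.array([np.cos(t),np.sin(t)])
    off=.011+.011*abs(m[0])+.015*abs(m[1]); P=np.array([.5255,-.211])+.085*u-off*m
    print(a,end=' ');goal(P[0],P[1],.036,.2)
E
```

```text
time: 9.9
tool_pos: [0.4313, -0.1919, 0.0338]
tool_rot: [0.097, -0.0, 0.995, 0.003]
contact_force: [0.7, 0.0, -0.3]
gripper_width: 0.001
grasp_force: 0.0
wp
0.9 at [ 0.4313 -0.1919  0.0338] row: {'dx': -0.0141, 'dy': 0.019, 'dz': 0.0001, 'rx': 0.0042, 'ry': -0.0032, 'rz': 0.0001}
0.7 at [ 0.4313 -0.1919  0.0338] row: {'dx': -0.0252, 'dy': 0.0393, 'dz': 0.0024, 'rx': 0.0042, 'ry': -0.0032, 'rz': 0.0001}
0.5 at [ 0.4313 -0.1919  0.0338] row: {'dx': -0.0409, 'dy': 0.0572, 'dz': 0.0056, 'rx': 0.0042, 'ry': -0.0032, 'rz': 0.0001}
0.3 at [ 0.4313 -0.1919  0.0338] row: {'dx': -0.0607, 'dy': 0.0714, 'dz': 0.0096, 'rx': 0.0042, 'ry': -0.0032, 'rz': 0.0001}
0.15 at [ 0.4313 -0.1919  0.0338] row: {'dx': -0.0776, 'dy': 0.079, 'dz': 0.013, 'rx': 0.0042, 'ry': -0.0032, 'rz': 0.0001}
0 at [ 0.4313 -0.1919  0.0338] row: {'dx': -0.0939, 'dy': 0.0837, 'dz': 0.0163, 'rx': 0.0042, 'ry': -0.0032, 'rz': 0.0001}
-0.08 at [ 0.4313 -0.1919  0.0338] row: {'dx': -0.101, 'dy': 0.0853, 'dz': 0.0177, 'rx': 0.0042, 'ry': -0.0032, 'rz': 0.0001}
```

```bash
python3 -m inch '[{"dx":-0.007,"dy":0.01,"dz":0,"rx":0,"ry":0,"rz":0},{"dx":-0.014,"dy":0.019,"dz":0.001,"rx":0,"ry":0,"rz":0},{"dx":-0.025,"dy":0.039,"dz":0.003,"rx":0,"ry":0,"rz":0},{"dx":-0.033,"dy":0.048,"dz":0.004,"rx":0,"ry":0,"rz":0},{"dx":-0.041,"dy":0.057,"dz":0.006,"rx":0,"ry":0,"rz":0}]'; python3 - <<'E'
from h import *
im=optics.grab_frame('top');
from plant import nets
print([(r['bbox'],r['confidence']) for r in nets.boxes_of('top','swing_bar')[:2]])
cv2.imwrite('pics/t5.png',cv2.resize(im[150:380,200:460,::-1],None,fx=2.6,fy=2.6))
for a in (.4,.3,.15,0,-.08):
    t=a-.055; u=np.array([-np.sin(t),np.cos(t)]);m=np.array([np.cos(t),np.sin(t)])
    off=.011+.011*abs(m[0])+.015*abs(m[1]); P=np.array([.5255,-.211])+.085*u-off*m
    print(a,end=' ');goal(P[0],P[1],.036,.2)
E
```

```text
time: 10.4
tool_pos: [0.4688, -0.1495, 0.0417]
tool_rot: [0.102, -0.0, 0.995, -0.001]
contact_force: [-1.4, -1.7, 1.1]
gripper_width: -0.003
grasp_force: 1.0
[([380.4, 298.6, 76.0, 42.2], 0.85)]
0.4 at [ 0.4685 -0.149   0.041 ] row: {'dx': -0.0029, 'dy': 0.0113, 'dz': 0.007, 'rx': 0.0002, 'ry': 0.0028, 'rz': 0.0009}
0.3 at [ 0.4685 -0.149   0.041 ] row: {'dx': -0.0132, 'dy': 0.0179, 'dz': 0.0091, 'rx': 0.0002, 'ry': 0.0028, 'rz': 0.0009}
0.15 at [ 0.4685 -0.149   0.041 ] row: {'dx': -0.0302, 'dy': 0.0255, 'dz': 0.0126, 'rx': 0.0002, 'ry': 0.0028, 'rz': 0.0009}
0 at [ 0.4685 -0.149   0.041 ] row: {'dx': -0.0464, 'dy': 0.0301, 'dz': 0.016, 'rx': 0.0002, 'ry': 0.0028, 'rz': 0.0009}
-0.08 at [ 0.4685 -0.149   0.041 ] row: {'dx': -0.0535, 'dy': 0.0318, 'dz': 0.0175, 'rx': 0.0002, 'ry': 0.0028, 'rz': 0.0009}
```

View pics/t5.png

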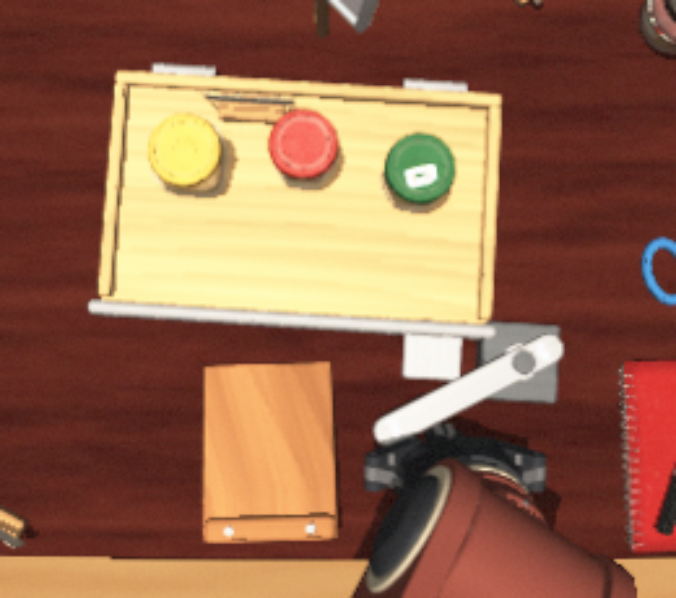

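```bash
python3 -m inch '[{"dx":-0.003,"dy":0.011,"dz":0.007,"rx":0,"ry":0,"rz":0},{"dx":-0.013,"dy":0.018,"dz":0.009,"rx":0,"ry":0,"rz":0},{"dx":-0.022,"dy":0.022,"dz":0.0107,"rx":0,"ry":0,"rz":0},{"dx":-0.03,"dy":0.0255,"dz":0.0125,"rx":0,"ry":0,"rz":0},{"dx":-0.038,"dy":0.028,"dz":0.0143,"rx":0,"ry":0,"rz":0}]'; python3 - <<'E'
from h import *
for a in (0,-.08):
    t=a-.055; u=np.array([-np.sin(t),np.cos(t)]);m=np.array([np.cos(t),np.sin(t)])
    off=.011+.011*abs(m[0])+.015*abs(m[1]); P=np.array([.5255,-.211])+.085*u-off*m
    print(a,end=' ');goal(P[0],P[1],.036,.2)
E
```

```text
time: 11.0
tool_pos: [0.4997, -0.127, 0.0345]
tool_rot: [0.101, 0.0, 0.995, 0.0]
contact_force: [-1.7, -0.3, -0.8]
gripper_width: -0.0
grasp_force: 0.7
0 at [ 0.4997 -0.127   0.0345] row: {'dx': -0.0098, 'dy': 0.0027, 'dz': 0.0002, 'rx': 0.0004, 'ry': 0.0012, 'rz': -0.0003}
-0.08 at [ 0.4997 -0.127   0.0345] row: {'dx': -0.017, 'dy': 0.0043, 'dz': 0.0016, 'rx': 0.0004, 'ry': 0.0012, 'rz': -0.0003}
```

```bash
python3 -m inch '[{"dx":-0.004,"dy":0.001,"dz":0,"rx":0,"ry":0,"rz":0},{"dx":-0.007,"dy":0.002,"dz":0.0004,"rx":0,"ry":0,"rz":0},{"dx":-0.01,"dy":0.003,"dz":0.001,"rx":0,"ry":0,"rz":0},{"dx":-0.013,"dy":0.003,"dz":0.0015,"rx":0,"ry":0,"rz":0}]'
```

```text
time: 11.4
tool_pos: [0.5082, -0.1249, 0.0353]
tool_rot: [0.099, -0.0, 0.995, 0.0]
contact_force: [-14.6, -1.9, 9.9]
gripper_width: -0.001
grasp_force: 7.4
```

```bash
python3 -m inch '[{"dx":0.01,"dy":0,"dz":-0.002,"rx":0,"ry":0,"rz":0},{"dx":0.04,"dy":0,"dz":-0.008,"rx":0,"ry":0,"rz":0},{"dx":0.06,"dy":0,"dz":-0.05,"rx":0,"ry":0,"rz":0},{"dx":0.08,"dy":0,"dz":-0.11,"rx":0,"ry":0,"rz":0},{"dx":0.1,"dy":0,"dz":-0.17,"rx":0,"ry":0,"rz":0}]'; python3 - <<'E'
from h import *
im=optics.grab_frame('top');t=cv2.resize(im[200:360,220:440,::-1],None,fx=3.6,fy=3.6,interpolation=2)
cv2.imwrite('pics/t6.png',t)
P=np.array([.5255,-.211])
for a in (0,.08): t=a-.055;print((proj('top',(P[0]-.12*np.sin(t),P[1]+.12*np.cos(t),.046))-[220,200])*3.6)
print((proj('top',(*P,.046))-[220,200])*3.6)
E
```

```text
time: 11.9
tool_pos: [0.4033, -0.1244, 0.1526]
tool_rot: [0.101, 0.0, 0.995, 0.001]
contact_force: [0.8, -0.7, 0.9]
gripper_width: -0.007
grasp_force: 0.0
[429.18647152 306.96825453]
[428.87276744 324.71411717]
[649.11580864 320.05638021]
```

View pics/t6.png

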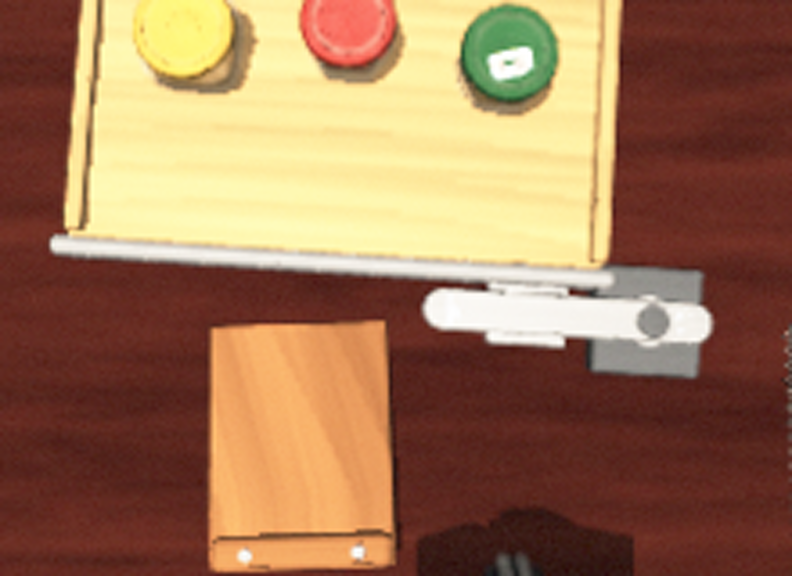

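The top view shows the bar lying parallel to the rail: its end is near pixel (430, 307), and full lock is predicted at 307. The wedge is clear in front, all three jars are standing and the arm is clear.

```bash
python3 -c "
from plant import ticket
print(ticket.job_done())"
```

```text
the job is handed in; nothing more can be done
None
```

The wedge is out and lying on the counter in front, the board is flat with all three jars standing, and the swing bar is locked over its catch plate; I handed the job in just after 11.9 s, and no verdict was returned.

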